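# Function-test and reset the etching press's emergency stop

## Task

Function-test the emergency stop on the etching press's control console: with your fingertips push the red mushroom button in until it latches and take the fingers off to see that it stays in, then turn it clockwise, by pushing sideways on one of its three lobes, until it pops out, let it spring back, and last press the blue reset button and let go of it. Only touch and push: do not take the red button or a lobe between the fingers, do not press the green start button, and leave everything else on the bench and on the console where it is.

Things in the scene. Friction and masses are not known exactly. Their poses are not given: they have to be found in the camera images.
- console: Control console of the etching press: green box with grey top, 150 x 340 x 82 mm (x, y, z), fixed at varying place and yaw. Origin: centre of its underside; x away from the operator, y along it, z up. Flat level top 82 mm over the bench. On it, in this frame: mushroom axis at (0, -105) mm, push buttons at (0, 70) and (0, 130) mm (which is which varies), pilot lamp 13 mm high at (-45, 100) mm.
- mushroom: Red head of the stop button on a 90 mm yellow disc: hub of radius 19.5 mm with three upright round lobes of radius 11 mm centred 22 mm from the axis (66 mm over all); 22 mm tall, nearly flat top. When out, its underside is 25 mm and its top 47 mm above the console top; under it a collar of radius 23 mm, 15 mm high. White arrows show the turning way. Origin: on its axis, at the console top when out; turns with it.
- stop_top (a point): Centre of the mushroom's top face, on its vertical axis, moving and turning with it. Its x points to the centre of lobe a; at rest and when latched it is parallel to the console's x.
- lobe_a (a point): Centre of lobe a, 22 mm from the axis along the head's +x, 11 mm below the top (moves with the head).
- lobe_b (a point): Centre of lobe b, 120 degrees anticlockwise (seen from above) from lobe a, 22 mm from the axis, 11 mm below the top (moves with the head).
- lobe_c (a point): Centre of lobe c, 120 degrees clockwise from lobe a, 22 mm from the axis, 11 mm below the top (moves with the head).
- stop_press (a joint): How far the mushroom is pushed down: 0 = out, 0.0095 m = bottom. Sprung; takes 6 N to start and about 11 N at the bottom; latches once pushed past about 0.0075, then stays at about 0.006 when let go. It cannot be pulled out; only turning frees it.
- stop_twist (a joint): Turn of the mushroom, clockwise seen from above, rad: 0 = rest, 0.85 = stop. A light spring (about 0.05 to 0.12 N m) turns it back to 0 when let go. While latched, turning past about 0.65 frees the latch and the head pops up to stop_press 0.
- reset_top (a point): Centre of the top of the blue reset push button: blue cap of radius 15 mm, its top 15 mm above the console top, standing 8 mm out of a steel bezel of radius 20 mm.
- reset (a joint): How far the blue reset button is pressed: 0 = out, 0.005 m = fully in; springs back by itself; fully in takes about 5 N.
- start_top (a point): Centre of the top of the green start push button, same size as the blue one; not to be pressed.
- start (a joint): How far the green start button is pressed: 0 = out, 0.005 m = fully in; about 2 N starts to move it.
- loupe: Brass folding loupe, 30 x 30 x 32 mm, standing loose on the console top between the mushroom and the push buttons; origin centre of its underside. Bystander.
- ink_tin: Ink tin with a blue label, radius 53 mm, 70 mm high, beside the push-button end of the console; origin centre of its underside. Bystander.
- oil_can: Copper oil can with a short spout, radius 36 mm, 140 mm high, beside the mushroom end of the console; origin centre of its underside. Bystander.
- brayer: Ink roller lying behind the console: black roller 120 mm long, radius 19 mm (along its y), wooden handle reaching 135 mm along its -x; origin on the bench under the roller's middle. Bystander.
- palette_knife: Palette knife lying in front of the console, about 210 mm long along its x, 18 mm high; origin on the bench near its ferrule. Bystander.
- wood_block: Inked wood-engraving block 70 x 100 x 23 mm lying behind the console; origin centre of its underside. Bystander.

How it is judged:
By the outcome, as a careful person would: the job done as asked, in the order asked, and still so for the second after the job is handed in, with the robot touching nothing.
It also fails if it takes over 54 s, if anything falls off the work surface, if the arm or the gripper's body presses on something with over 40 N, if the wrist force passes 120 N, or if a joint passes its speed limit or range.

## Robot

A 7-joint arm with a two-finger parallel gripper is mounted at the origin on the work surface. World frame = base frame: x ahead of the robot, y to its left, z up, the work surface at z = 0. Lengths are in m, angles in degrees, forces in N, time in s.
With the tool pointing down it reaches from about 0.4 to 0.925 m from the base axis. Payload 4.1 kg.
Tool frame: the origin (TCP) lies on the front face of the gripper's body, between the roots of the fingers; the fingertips stand 73 mm ahead of it and the grasp point (between the pads) lies 54 mm ahead of it; z points along the fingers, y is the direction in which the jaws open and shut (so a half turn about z gives the same grasp; the last joint's range is limited). The gripper opens to 85 mm and grips with 20 to 120 N. Pads are 22 mm wide; open, the fingers measure 114 mm over their backs; the gripper's body (76 mm by 85 mm) begins 54 mm behind the grasp point. The pads swing forward as they close: fully open they stand 13 mm farther back than shut.
Start: joints at [69.557, 22.827, 2.584, 88.041, -1.071, 69.15, -2.905], TCP at [0.166, -0.629, 0.304] pointing down, gripper open.
Joint ranges: [-161.44, 161.44], [-28.35, 127.94], [-78.24, 83.42], [0, 140.83], [-78.03, 258.03], [13.02, 114.36], [-168.23, 168.23]. Speed limits (degrees/s): [147.25, 147.25, 180, 180, 180, 180, 180].

## Interface

Orientations are given as a 3x3 rotation matrix whose columns are the frame's x, y, z axes.
In Python, from plant import read_state, get_image, hand_in gives the robot as it stands.
- The arm moves only by the tool arm_command, never from a script. Its argument "increments" is a list of rows, each a list of 3 entries, a list of its own where there are three numbers: the shift along the tool's x, y, z in m, then the turn, a rotation vector about the tool's x, y, z in rad, then the finger opening in m, from 0 to 0.0854. In form: [[[tx, ty, tz], [wx, wy, wz], hand], ...]. A call has 1 to 5 rows; each row is the pose to reach, as a shift and turn from the pose measured when the call began, along the tool's axes at that moment; what a row does not reach only later rows make up. A row lasts 1/10 s, in which the tool goes at most 50 mm and 8.59 degrees, less where a joint would pass 70% of its speed; a pose out of reach is approached as far as the arm can. A call with a gripper value outside its range is refused whole. The fingers move at their own pace and stop on an object; "force" is the grip in N (left out, the last holds). Time passes only in rows, so rows that repeat a pose let the fingers close. It gives the time, the measured TCP pose, the force and the opening at its end, in the units of the state.
- read_state(): the state, without advancing time (a new reading comes with each control period).
- get_image(name): name is "scene" or "top" or "wrist"; returns a dict with "frame" (384x512x3 uint8, red, green, blue), "vertical_fov" (degrees; the focal length in pixels is half the picture's height over the tangent of half this angle, whatever the lens; pixels are square), "cx", "cy" (the principal point, pixels), "camera_from_world" (4x4, takes a point from world to camera coordinates). Camera axes: x right, y down, z forward; pixel columns grow to the right and rows downward; lengths in m; the calibration is good to about 2 mm. A picture is of the moment at which its call begins. There is no depth.
- hand_in(): hands the job in, once; it reports no verdict.
The state is a dict: "clock": time; "joint_positions": joint angles; "joint_vel": joint speeds; "joint_torque": joint torques, N m; "tool_pos": TCP position; "ee_rot": TCP orientation; "contact_force": force on the tool from outside, world axes, zero at the start; "wrist_torque": the same for the moment, N m; "width": finger opening in m.
Only numpy, scipy, OpenCV 4.12 (cv2) and the standard library are available. Lean on these libraries where they do the work, as an engineer would, in place of code of your own. Each camera call takes 0.05 s, during which the arm holds its last target. There are 200 camera calls.

## Working session

There is one attempt and no reset: what is moved stays moved. The work goes in short steps, Python scripts to look and compute and a tool call to move; the robot and the scene stay as the last step left them, time stands still between calls to the robot, and variables do not carry over. Pictures are saved under pics/ and viewed, about 8 in all and at most 12, crops included, and the job is handed in when it is done.

Besides the shell and the picture viewer there is one more tool, called after "Call:" by a JSON object that holds its "api" and its "payload". arm_command: Moves the arm, as the interface text tells. Its arguments: {"type":"object","properties":{"increments":{"type":"array"},"force":{"type":"number"}},"required":["increments"]}

```bash
mkdir -p pics; cat > h.py <<'E'
import numpy as np,cv2
from plant import read_state,get_image,hand_in
def snap(name,fn):
    d=get_image(name); f=d.pop("frame"); cv2.imwrite("pics/"+fn+".png",f[:,:,::-1])
    np.save("pics/"+fn+".npy",d,allow_pickle=True); return f,d
def cam(fn): return np.load("pics/"+fn+".npy",allow_pickle=True).item()
def ray(d,u,v):
    f=192/np.tan(np.radians(d["vertical_fov"])/2); T=np.array(d["camera_from_world"])
    r=T[:3,:3].T@np.array([(u-d["cx"])/f,(v-d["cy"])/f,1]); return -T[:3,:3].T@T[:3,3],r
def onz(d,u,v,z):
    c,r=ray(d,u,v); return c+r*(z-c[2])/r[2]
def tri(obs):
    A=np.zeros((3,3));b=np.zeros(3)
    for d,u,v in obs:
        c,r=ray(d,u,v); r/=np.linalg.norm(r);P=np.eye(3)-np.outer(r,r);A+=P;b+=P@c
    return np.linalg.solve(A,b)
def proj(d,p):
    f=192/np.tan(np.radians(d["vertical_fov"])/2); T=np.array(d["camera_from_world"])
    q=T[:3,:3]@p+T[:3,3]; return d["cx"]+f*q[0]/q[2],d["cy"]+f*q[1]/q[2]
E
python3 - <<'E'
from h import *
a,_=snap("top","t0");b,_=snap("scene","s0")
for n in("t0","s0"):
    i=cv2.imread(f"pics/{n}.png");cv2.imwrite(f"pics/{n}b.png",cv2.resize(i,(800,600),interpolation=cv2.INTER_CUBIC))
s=read_state();print(s["ee_rot"],s["tool_pos"],s["clock"],s["width"],s["contact_force"])
E
```

```text
[[ 9.66942334e-01  2.54994529e-01 -5.58481800e-04]
 [ 2.54995108e-01 -9.66941006e-01  1.60805367e-03]
 [-1.29974064e-04 -1.69730530e-03 -9.99998551e-01]] [ 0.16561121 -0.62810847  0.30297709] 0.1 0.0854257728133727 [-0.54714438  0.37206114 -0.15239021]
```

View pics/t0b.png

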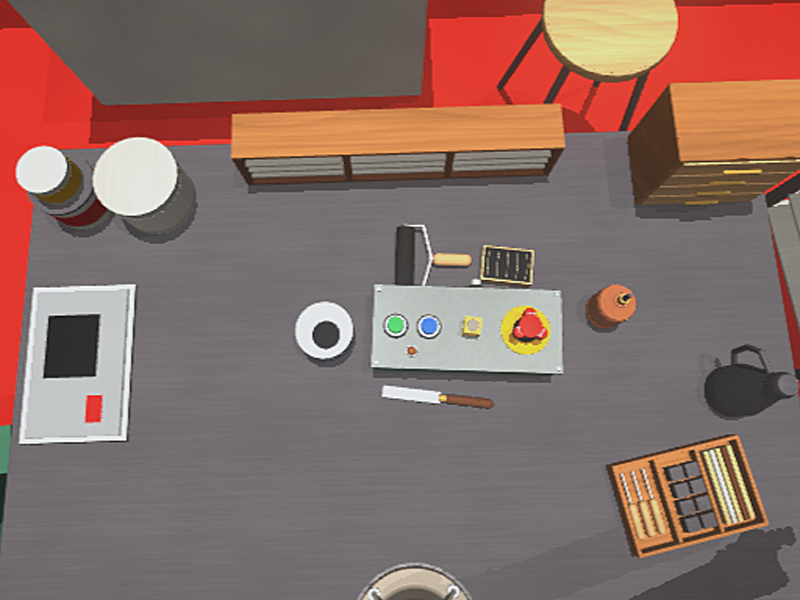

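View pics/s0b.png

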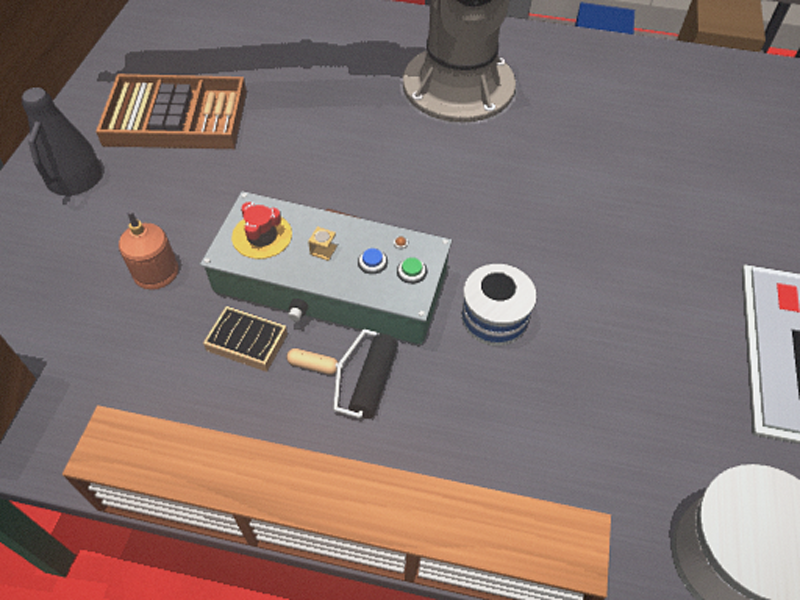

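The top view (scaled 800x600) shows the console with corners at (374,285), (562,291), (563,374) and (372,368). The mushroom is at (528,325), blue at (429,326), green at (396,325) and the loupe at (472,326). The scene view has blue at (372,258), green at (411,267) and the mushroom at (262,218).

```bash
python3 - <<'E'
from h import *
t=cam("t0");s=cam("s0");k=.64
for n,a,b in[("blue",(429,325),(372,257)),("green",(396,324.5),(411,266)),("lampTop",(411.5,350),(400.5,239)),("corner back R",(562,291),(206,262)),("corner back L",(374,285),(428,318)),("frontR",(563,374),(244,193)),("frontL",(372,368),(450,240))]:
    p=tri([(t,a[0]*k,a[1]*k),(s,b[0]*k,b[1]*k)]);print(n,p.round(4),onz(t,a[0]*k,a[1]*k,.082).round(4))
P=np.array([onz(t,u*k,v*k,.082)[:2] for u,v in[(374,285),(562,291),(563,374),(372,368)]])
print(P.mean(0)); e=(P[0]+P[3]-P[1]-P[2]);print(np.degrees(np.arctan2(-e[0],e[1])),np.linalg.norm(e)/2)
bl=onz(t,429*k,325*k,.097)
print(bl)
E
```

```text
blue [ 0.5322 -0.0443  0.0949] [ 0.5346 -0.0463  0.082 ]
green [0.5353 0.0148 0.0943] [0.5376 0.0137 0.082 ]
lampTop [ 0.4884 -0.0112  0.0935] [ 0.4901 -0.0127  0.082 ]
corner back R [ 0.5873 -0.2864  0.0844] [ 0.5895 -0.2935  0.082 ]
corner back L [0.612  0.054  0.0839] [0.6128 0.0517 0.082 ]
frontR [ 0.4373 -0.2793  0.0767] [ 0.4377 -0.2815  0.082 ]
frontL [0.4604 0.0603 0.0776] [0.4601 0.0593 0.082 ]
[ 0.52503255 -0.11601403]
-3.812334667537862 0.3437736064803157
[ 0.5320967  -0.04538937  0.097     ]
```

Call:
{"api": "arm_command", "payload": {"increments": [[[0.04,-0.025,0],[0,0,0.06],0],[[0.08,-0.05,0],[0,0,0.12],0],[[0.12,-0.08,0],[0,0,0.18],0],[[0.16,-0.11,0],[0,0,0.24],0],[[0.2,-0.14,0],[0,0,0.32],0]]}}

```text
clock: 0.6
tool_pos: [0.3241, -0.4398, 0.3028]
ee_rot: [[0.998, -0.065, -0.001], [-0.065, -0.998, 0.002], [-0.001, -0.002, -1.0]]
contact_force: [1.9, -0.6, 0.1]
width: 0.0124
```

```bash
cat >> h.py <<'E'
def go(p,yaw):
    "shift (tool axes) and rotvec to reach world p, tool down with x at yaw deg"
    from scipy.spatial.transform import Rotation as Ro
    s=read_state();R=np.array(s["ee_rot"]);c,n=np.cos(np.radians(yaw)),np.sin(np.radians(yaw))
    G=np.array([[c,n,0],[n,-c,0],[0,0,-1]])
    print("at",np.round(s["tool_pos"],4),"t",s["clock"],"F",np.round(s["contact_force"],1),"w",round(s["width"],3))
    print("shift",(R.T@(np.array(p)-s["tool_pos"])).round(4),"rot",Ro.from_matrix(R.T@G).as_rotvec().round(3))
E
python3 -c "
from h import *
go((.49,-.17,.33),-3.6)"
```

```text
at [ 0.3241 -0.4398  0.3028] t 0.6 F [ 1.9 -0.6  0.1] w 0.012
shift [ 0.1479 -0.2801 -0.0268] rot [-0.002  0.001 -0.002]
```

Call:
{"api": "arm_command", "payload": {"increments": [[[0.02,-0.04,0],[0,0,0],0],[[0.045,-0.08,-0.01],[0,0,0],0],[[0.065,-0.12,-0.015],[0,0,0],0],[[0.085,-0.16,-0.02],[0,0,0],0],[[0.105,-0.2,-0.025],[0,0,0],0]]}}

```text
clock: 1.1
tool_pos: [0.4424, -0.2453, 0.3281]
ee_rot: [[0.998, -0.065, -0.001], [-0.065, -0.998, 0.002], [-0.001, -0.002, -1.0]]
contact_force: [0.2, -0.5, 0.8]
width: 0.0
```

Call:
{"api": "arm_command", "payload": {"increments": [[[0.02,-0.035,0],[0,0,0],0],[[0.04,-0.075,0],[0,0,0],0],[[0.04,-0.075,0],[0,0,0],0]]}}

```text
clock: 1.4
tool_pos: [0.4901, -0.1657, 0.3281]
ee_rot: [[0.999, -0.054, 0.0], [-0.054, -0.999, 0.006], [0.0, -0.006, -1.0]]
contact_force: [0.2, 0.4, -0.3]
width: 0.0002
```

```bash
python3 -c "
from h import *
go((.517,-.219,.21),-3.6)
snap('wrist','w0')
i=cv2.imread('pics/w0.png');cv2.imwrite('pics/w0b.png',cv2.resize(i,(800,600),interpolation=cv2.INTER_CUBIC))"
```

```text
at [ 0.4901 -0.1657  0.3281] t 1.4 F [ 0.2  0.4 -0.3] w 0.0
shift [0.0297 0.0525 0.1178] rot [-0.006 -0.     0.009]
```

View pics/w0b.png

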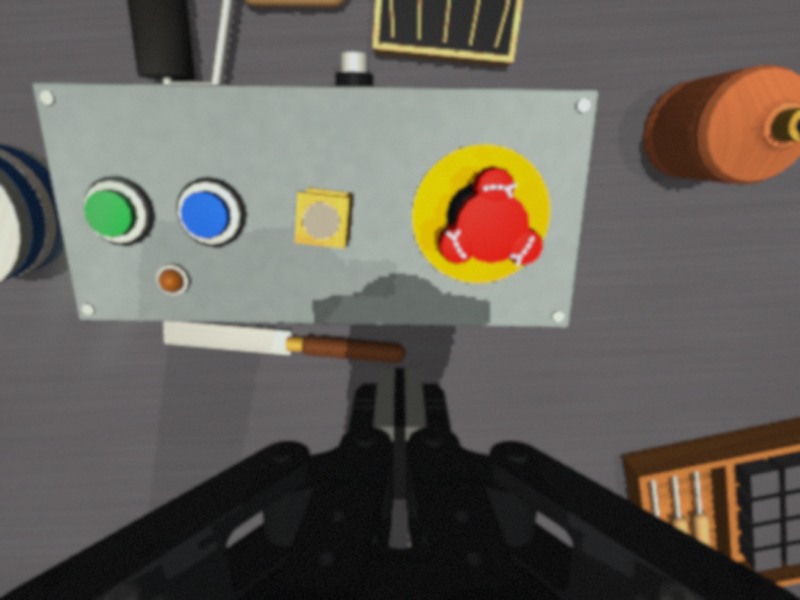

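The wrist view shows the yellow disc centred at (482,213.5). The head centre is about (494,224), with lobe a at (495,180), b at (459,246) and c at (529,246). The blue cap is at (205,214), green at (109,214), the loupe at (323,219), and the closed fingertips are at (400,370).

```bash
python3 - <<'E'
from h import *
w=cam("w0");t=cam("t0");s=cam("s0");k=.64
f=lambda d,p,z:onz(d,p[0]*k,p[1]*k,z).round(4)
print("disc",f(w,(482,213.5),.083),"head",f(w,(494,224),.129))
print("head tri top+wrist",tri([(t,530*k,325*k),(w,494*k,224*k),(s,261*k,212*k)]).round(4), "disc top",f(t,(525.5,330),.083))
print("blue",f(w,(205,214),.097),tri([(w,205*k,214*k),(t,429*k,325*k)]).round(4),"green",f(w,(109,214),.097),"loupe",f(w,(323,217),.1))
for n,p in dict(a=(495,180),b=(459,246),c=(529,246)).items(): print(n,f(w,p,.129))
for p in [(36,84),(597,91),(567,327),(81,320)]: print(f(w,p,.082))
st=read_state();R=np.array(st["ee_rot"])
tip=R@np.array([0,0,.073])+st["tool_pos"];print("tip",tip.round(4),"pix",np.array(proj(w,tip))/k)
for dy in(.01,.0145): print(np.array(proj(w,R@np.array([0.011,dy,.073])+st["tool_pos"]))/k)
E
```

```text
disc [ 0.5228 -0.2203  0.083 ] head [ 0.5232 -0.2197  0.129 ]
head tri top+wrist [ 0.5208 -0.2155  0.1358] disc top [ 0.5192 -0.2206  0.083 ]
blue [ 0.5335 -0.0466  0.097 ] [ 0.5329 -0.0454  0.0937] green [0.5366 0.013  0.097 ] loupe [ 0.5282 -0.1201  0.1   ]
a [ 0.547  -0.2201  0.129 ]
b [ 0.5118 -0.2001  0.129 ]
c [ 0.5098 -0.2395  0.129 ]
[0.6145 0.048  0.082 ]
[ 0.5925 -0.2896  0.082 ]
[ 0.4408 -0.2796  0.082 ]
[0.4633 0.0592 0.082 ]
tip [ 0.4884 -0.1692  0.2549] pix [409.58663813 396.07832739]
[440.80227163 365.98686823]
[454.67529634 366.06335463]
```

```bash
python3 -c "
from h import *
go((.5225,-.220,.215),-3.6)"
```

```text
at [ 0.4885 -0.1694  0.3279] t 1.45 F [ 0.8 -0.7 -0.3] w 0.0
shift [0.0371 0.0489 0.1127] rot [-0.003  0.002  0.005]
```

Call:
{"api": "arm_command", "payload": {"increments": [[[0.014,0.018,0.035],[0,0,0],0],[[0.028,0.036,0.07],[0,0,0],0],[[0.037,0.049,0.1],[-0.003,0.002,0.005],0],[[0.037,0.049,0.113],[-0.003,0.002,0.005],0],[[0.037,0.049,0.113],[-0.003,0.002,0.005],0]]}}

```text
clock: 1.95
tool_pos: [0.5203, -0.2204, 0.2124]
ee_rot: [[0.998, -0.065, -0.005], [-0.065, -0.998, 0.002], [-0.005, -0.002, -1.0]]
contact_force: [0.2, 0.5, -0.5]
width: -0.0001
```

```bash
python3 -c "
from h import *
go((.5225,-.220,.2),-3.6)
snap('wrist','w1')
i=cv2.imread('pics/w1.png');cv2.imwrite('pics/w1b.png',cv2.resize(i,(800,600),interpolation=cv2.INTER_CUBIC))"
```

```text
at [ 0.5203 -0.2204  0.2124] t 1.95 F [ 0.2  0.5 -0.5] w -0.0
shift [ 0.0022 -0.0005  0.0124] rot [-0.002  0.005 -0.002]
```

View pics/w1b.png

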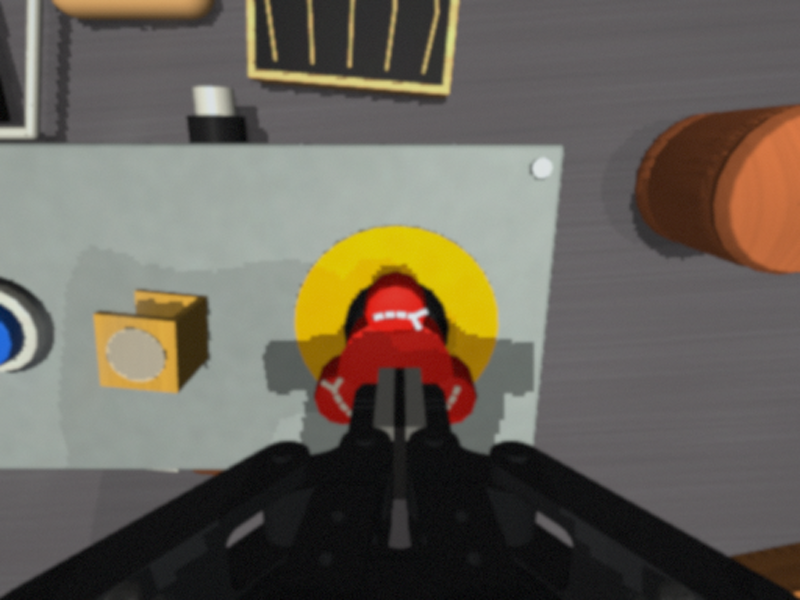

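The wrist view shows the closed fingertips at (400,370), over the hub. Lobe a is at (397,300) and the disc centre is near column 397, so the fingers are centred to within about 1 mm. I'll press now.

Call:
{"api": "arm_command", "payload": {"increments": [[[0.002,0,0.006],[-0.002,0.005,0],0],[[0.002,0,0.01],[-0.002,0.005,0],0],[[0.002,0,0.013],[-0.002,0.005,0],0],[[0.002,0,0.016],[-0.002,0.005,0],0],[[0.002,0,0.0185],[-0.002,0.005,0],0]]}}

```text
clock: 2.5
tool_pos: [0.5239, -0.22, 0.1972]
ee_rot: [[0.998, -0.063, 0.004], [-0.063, -0.998, -0.002], [0.005, 0.001, -1.0]]
contact_force: [-2.6, 0.8, 7.5]
width: -0.0002
```

Call:
{"api": "arm_command", "payload": {"increments": [[[0,0,0.001],[0,0,0],0],[[0,0,0.001],[0,0,0],0]]}}

```text
clock: 2.7
tool_pos: [0.524, -0.22, 0.1976]
ee_rot: [[0.998, -0.063, 0.005], [-0.063, -0.998, -0.002], [0.005, 0.002, -1.0]]
contact_force: [-3.3, 0.9, 7.0]
width: 0.0001
```

Call:
{"api": "arm_command", "payload": {"increments": [[[0,0,0.004],[0,0,0],0],[[0,0,0.006],[0,0,0],0],[[0,0,0.008],[0,0,0],0],[[0,0,0.008],[0,0,0],0]]}}

```text
clock: 3.1
tool_pos: [0.5239, -0.22, 0.1913]
ee_rot: [[0.998, -0.063, 0.004], [-0.063, -0.998, -0.002], [0.005, 0.002, -1.0]]
contact_force: [-4.1, 2.2, 10.2]
width: -0.0002
```

Call:
{"api": "arm_command", "payload": {"increments": [[[0,0,0.004],[0,0,0],0],[[0,0,0.006],[0,0,0],0],[[0,0,0.007],[0,0,0],0]]}}

```text
clock: 3.4
tool_pos: [0.5248, -0.2202, 0.1907]
ee_rot: [[0.998, -0.064, 0.006], [-0.064, -0.998, -0.004], [0.006, 0.004, -1.0]]
contact_force: [-12.5, 4.0, 39.9]
width: 0.0003
```

Call:
{"api": "arm_command", "payload": {"increments": [[[0,0,-0.02],[0,0,0],0],[[0,0,-0.05],[0,0,0],0],[[0,-0.03,-0.08],[0,0,0],0],[[-0.05,-0.05,-0.1],[0,0,0],0],[[-0.05,-0.05,-0.1],[0,0,0],0]]}}

```text
clock: 3.9
tool_pos: [0.4755, -0.1643, 0.2924]
ee_rot: [[0.998, -0.061, 0.007], [-0.061, -0.998, -0.005], [0.007, 0.005, -1.0]]
contact_force: [0.7, -0.3, -0.0]
width: -0.0002
```

```bash
python3 -c "
from h import *
go((.5558,-.192,.2),-3.6)
snap('wrist','w2');snap('scene','s2')
i=cv2.imread('pics/w2.png');cv2.imwrite('pics/w2b.png',cv2.resize(i,(600,450)))
a=[cv2.resize(cv2.imread(f'pics/{n}.png')[110:190,115:215],(400,320),interpolation=cv2.INTER_CUBIC) for n in('s0','s2')]
cv2.imwrite('pics/c2.png',np.hstack(a))"
```

```text
at [ 0.4755 -0.1643  0.2924] t 3.9 F [ 0.7 -0.3 -0. ] w -0.0
shift [0.0811 0.0223 0.0931] rot [ 0.005 -0.007  0.002]
```

View pics/c2.png

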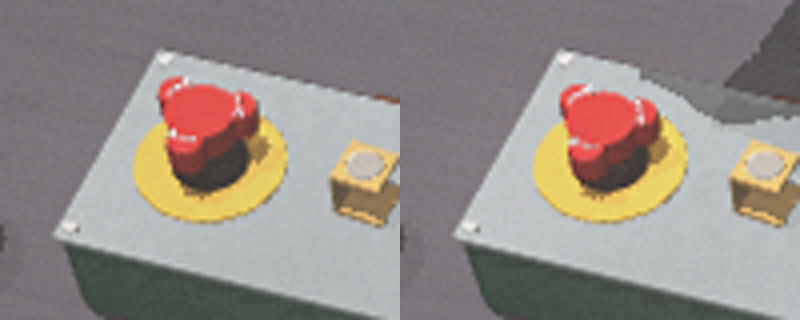

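Before and after crops: the head's left lobe top has gone from row 77 to 85 and the dark collar shows less, so it is latched down and stays in with the fingers off. Next I'll go beside lobe a on its +y side.

Call:
{"api": "arm_command", "payload": {"increments": [[[0.027,0.007,0.02],[0.005,-0.007,0.002],0],[[0.054,0.014,0.04],[0.005,-0.007,0.002],0],[[0.081,0.022,0.06],[0.005,-0.007,0.002],0],[[0.081,0.022,0.07],[0.005,-0.007,0.002],0],[[0.081,0.022,0.07],[0.005,-0.007,0.002],0]]}}

```text
clock: 4.5
tool_pos: [0.556, -0.1942, 0.2188]
ee_rot: [[0.998, -0.066, -0.005], [-0.066, -0.998, 0.002], [-0.005, -0.001, -1.0]]
contact_force: [-0.5, -0.7, 0.0]
width: 0.0002
```

```bash
python3 -c "
from h import *
go((.5558,-.192,.1785),-3.6)
snap('wrist','w3')
i=cv2.imread('pics/w3.png');cv2.imwrite('pics/w3b.png',cv2.resize(i,(800,600),interpolation=cv2.INTER_CUBIC))"
```

```text
at [ 0.556  -0.1942  0.2188] t 4.5 F [-0.5 -0.7  0. ] w 0.0
shift [-0.0001 -0.0021  0.0403] rot [-0.001  0.005 -0.003]
```

View pics/w3b.png

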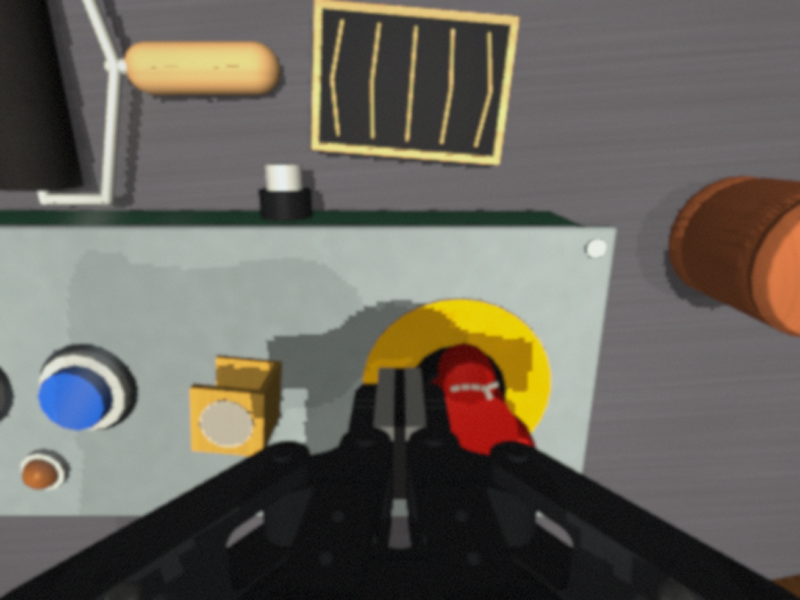

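The wrist view shows the fingertips at (400,370), left of lobe a (470,385) and clear of it. The loupe at (235,420) is well away. I'll descend.

Call:
{"api": "arm_command", "payload": {"increments": [[[0,-0.003,0.015],[0,0.005,0],0],[[0,-0.003,0.03],[0,0.005,0],0],[[0,-0.003,0.04],[0,0.005,0],0],[[0,-0.003,0.04],[0,0.005,0],0]]}}

```text
clock: 4.95
tool_pos: [0.5549, -0.1909, 0.1789]
ee_rot: [[0.998, -0.066, -0.001], [-0.066, -0.998, 0.001], [-0.001, -0.001, -1.0]]
contact_force: [-1.0, 0.2, 0.4]
width: -0.0001
```

```bash
cat > arc.py <<'E'
from h import *
import sys
# tool pose on the arc: radial .031, tangential +off from lobe a, turned by th deg clockwise
C=np.array([.523,-.220]);off=float(sys.argv[1])
for th in map(float,sys.argv[2:]):
    y=np.radians(-3.6-th);c,s=np.cos(y),np.sin(y)
    p=C+.031*np.array([c,s])+off*np.array([-s,c]);print(th,end=" ");go((*p,.1785),-3.6-th)
E
python3 arc.py .019 0 8 16 24 32 40 48
```

```text
0.0 at [ 0.5549 -0.1909  0.1789] t 4.95 F [-1.   0.2  0.4] w -0.0
shift [0.001  0.012  0.0004] rot [-0.001  0.001 -0.003]
8.0 at [ 0.5549 -0.1909  0.1789] t 4.95 F [-1.   0.2  0.4] w -0.0
shift [0.0034 0.0165 0.0004] rot [-0.001  0.001  0.137]
16.0 at [ 0.5549 -0.1909  0.1789] t 4.95 F [-1.   0.2  0.4] w -0.0
shift [0.0051 0.0213 0.0004] rot [-0.001  0.001  0.276]
24.0 at [ 0.5549 -0.1909  0.1789] t 4.95 F [-1.   0.2  0.4] w -0.0
shift [0.0061 0.0263 0.0004] rot [-0.001  0.001  0.416]
32.0 at [ 0.5549 -0.1909  0.1789] t 4.95 F [-1.   0.2  0.4] w -0.0
shift [0.0064 0.0313 0.0004] rot [-0.001  0.001  0.555]
40.0 at [ 0.5549 -0.1909  0.1789] t 4.95 F [-1.   0.2  0.4] w -0.0
shift [0.006  0.0364 0.0003] rot [-0.001  0.001  0.695]
48.0 at [ 0.5549 -0.1909  0.1789] t 4.95 F [-1.   0.2  0.4] w -0.0
shift [0.005  0.0414 0.0003] rot [-0.001  0.001  0.835]
```

Call:
{"api": "arm_command", "payload": {"increments": [[[0.001,0.006,0],[0,0,0],0],[[0.001,0.012,0],[0,0,0],0],[[0.003,0.0165,0],[0,0,0.137],0],[[0.005,0.0215,0],[0,0,0.276],0],[[0.006,0.0265,0],[0,0,0.416],0]]}}

```text
clock: 5.45
tool_pos: [0.5608, -0.2168, 0.1797]
ee_rot: [[0.884, -0.468, 0.003], [-0.468, -0.884, 0.003], [0.001, -0.004, -1.0]]
contact_force: [2.1, 5.2, -1.2]
width: 0.0
```

```bash
python3 arc.py .019 24 32 40 45 50
```

```text
24.0 at [ 0.5608 -0.2168  0.1797] t 5.45 F [ 2.1  5.2 -1.2] w 0.0
shift [-0.001   0.0014  0.0012] rot [-0.004 -0.001 -0.005]
32.0 at [ 0.5608 -0.2168  0.1797] t 5.45 F [ 2.1  5.2 -1.2] w 0.0
shift [0.0014 0.0059 0.0012] rot [-0.004 -0.001  0.134]
40.0 at [ 0.5608 -0.2168  0.1797] t 5.45 F [ 2.1  5.2 -1.2] w 0.0
shift [0.0031 0.0107 0.0012] rot [-0.004 -0.001  0.274]
45.0 at [ 0.5608 -0.2168  0.1797] t 5.45 F [ 2.1  5.2 -1.2] w 0.0
shift [0.0038 0.0137 0.0011] rot [-0.004 -0.     0.361]
50.0 at [ 0.5608 -0.2168  0.1797] t 5.45 F [ 2.1  5.2 -1.2] w 0.0
shift [0.0043 0.0169 0.0011] rot [-0.004 -0.     0.448]
```

Contact force is about 5 N sideways, as expected from the return spring, so I'll keep turning.

Call:
{"api": "arm_command", "payload": {"increments": [[[0.001,0.006,0.001],[0,0,0.134],0],[[0.003,0.011,0.001],[0,0,0.274],0],[[0.004,0.014,0.001],[0,0,0.361],0],[[0.004,0.015,0.001],[0,0,0.39],0],[[0.004,0.015,0.001],[0,0,0.39],0]]}}

```text
clock: 5.95
tool_pos: [0.5592, -0.2325, 0.18]
ee_rot: [[0.64, -0.768, 0.008], [-0.768, -0.64, 0.002], [0.004, -0.007, -1.0]]
contact_force: [5.9, 0.3, 1.3]
width: 0.0
```

```bash
python3 arc.py .019 45 50
python3 -c "
from h import *
snap('wrist','w4');snap('scene','s4')
w=cv2.resize(cv2.imread('pics/w4.png'),(427,320))
a=[cv2.resize(cv2.imread('pics/s4.png')[110:190,115:200],(340,320),interpolation=cv2.INTER_CUBIC)]
cv2.imwrite('pics/c4.png',np.hstack(a+[w]))"
```

```text
45.0 at [ 0.5592 -0.2325  0.18  ] t 5.95 F [5.9 0.3 1.3] w 0.0
shift [-0.0023  0.      0.0015] rot [-0.007 -0.004 -0.028]
50.0 at [ 0.5592 -0.2325  0.18  ] t 5.95 F [5.9 0.3 1.3] w 0.0
shift [-0.0007  0.0027  0.0015] rot [-0.007 -0.004  0.059]
```

View pics/c4.png

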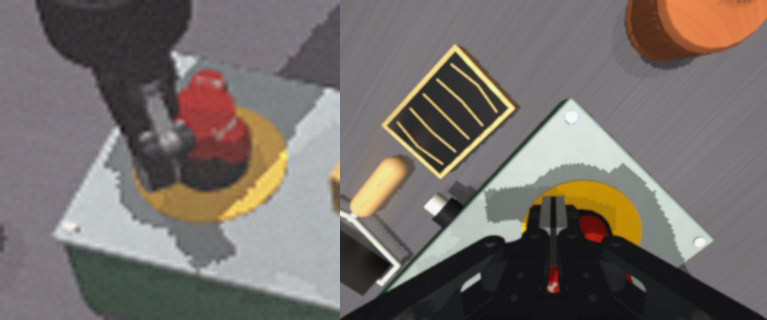

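The crops show the finger at (165,170) against the turned lobe, and more of the dark collar under the head, so it has probably popped. I'll turn slightly further to be sure, then back off.

Call:
{"api": "arm_command", "payload": {"increments": [[[-0.001,0.003,0.001],[0,0,0.04],0],[[-0.001,0.005,0.001],[0,0,0.06],0],[[-0.001,0.006,0.001],[0,0,0.06],0]]}}

```text
clock: 6.35
tool_pos: [0.5579, -0.2341, 0.1805]
ee_rot: [[0.595, -0.803, 0.017], [-0.803, -0.596, 0.002], [0.009, -0.015, -1.0]]
contact_force: [10.7, 2.7, -0.4]
width: -0.0005
```

```bash
python3 arc.py .019 50 30 10 0; python3 arc.py .032 0 
```

```text
50.0 at [ 0.5579 -0.2341  0.1805] t 6.35 F [10.7  2.7 -0.4] w -0.0
shift [-0.001   0.0008  0.002 ] rot [-0.015 -0.009  0.003]
30.0 at [ 0.5579 -0.2341  0.1805] t 6.35 F [10.7  2.7 -0.4] w -0.0
shift [-0.0094 -0.0087  0.002 ] rot [-0.014 -0.011 -0.346]
10.0 at [ 0.5579 -0.2341  0.1805] t 6.35 F [10.7  2.7 -0.4] w -0.0
shift [-0.0205 -0.0147  0.002 ] rot [-0.012 -0.014 -0.696]
0.0 at [ 0.5579 -0.2341  0.1805] t 6.35 F [10.7  2.7 -0.4] w -0.0
shift [-0.0266 -0.0162  0.002 ] rot [-0.011 -0.015 -0.87 ]
0.0 at [ 0.5579 -0.2341  0.1805] t 6.35 F [10.7  2.7 -0.4] w -0.0
shift [-0.0366 -0.0246  0.002 ] rot [-0.011 -0.015 -0.87 ]
```

Call:
{"api": "arm_command", "payload": {"increments": [[[-0.002,-0.003,0.001],[0,0,-0.14],0],[[-0.005,-0.007,0.001],[0,0,-0.28],0],[[-0.01,-0.011,0.001],[0,0,-0.42],0],[[-0.015,-0.014,0.001],[0,0,-0.56],0],[[-0.0205,-0.016,0.001],[0,0,-0.7],0]]}}

```text
clock: 6.85
tool_pos: [0.5593, -0.2077, 0.1799]
ee_rot: [[0.975, -0.223, 0.02], [-0.223, -0.975, 0.002], [0.019, -0.006, -1.0]]
contact_force: [5.0, 1.3, -1.0]
width: 0.0
```

```bash
python3 arc.py .034 0 
```

```text
0.0 at [ 0.5593 -0.2077  0.1799] t 6.85 F [ 5.   1.3 -1. ] w 0.0
shift [-0.0076 -0.0185  0.0014] rot [-0.005 -0.019 -0.162]
```

Call:
{"api": "arm_command", "payload": {"increments": [[[0,-0.01,0],[0,0,-0.08],0],[[-0.002,-0.018,0],[0,-0.019,-0.16],0],[[-0.003,-0.018,-0.03],[0,-0.019,-0.16],0],[[-0.003,-0.018,-0.07],[0,-0.019,-0.16],0],[[-0.003,-0.018,-0.1],[0,-0.019,-0.16],0]]}}

```text
clock: 7.35
tool_pos: [0.5573, -0.1907, 0.2815]
ee_rot: [[0.998, -0.064, -0.001], [-0.064, -0.998, 0.004], [-0.002, -0.004, -1.0]]
contact_force: [0.8, -0.8, 0.7]
width: 0.0003
```

```bash
python3 -c "
from h import *
go((.533,-.046,.19),-3.6)
snap('scene','s5')
a=[cv2.resize(cv2.imread(f'pics/{n}.png')[110:190,115:215],(400,320),interpolation=cv2.INTER_CUBIC) for n in('s0','s5')]
cv2.imwrite('pics/c5.png',np.hstack(a))"
```

```text
at [ 0.5573 -0.1907  0.2815] t 7.35 F [ 0.8 -0.8  0.7] w 0.0
shift [-0.0334 -0.1425  0.0921] rot [-0.004  0.002 -0.002]
```

View pics/c5.png

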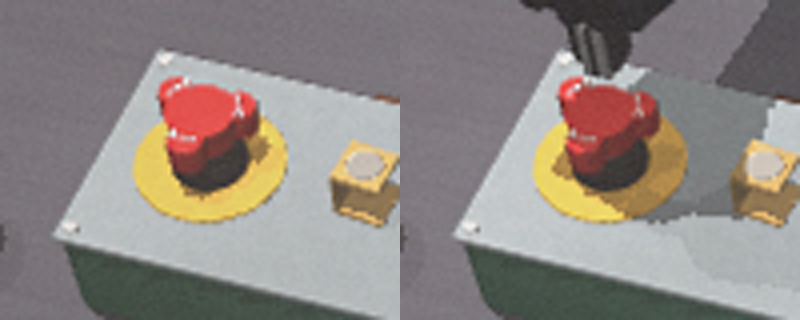

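After the release the head is back at its original rows and angle (lobe tops at rows 77 and 135 in both crops), and the loupe has not moved. Now the blue reset button.

Call:
{"api": "arm_command", "payload": {"increments": [[[-0.012,-0.048,0.02],[0,0,0],0],[[-0.024,-0.096,0.04],[0,0,0],0],[[-0.033,-0.142,0.06],[-0.004,0.002,0],0],[[-0.033,-0.1425,0.08],[-0.004,0.002,0],0],[[-0.033,-0.1425,0.085],[-0.004,0.002,0],0]]}}

```text
clock: 7.9
tool_pos: [0.5338, -0.0458, 0.1994]
ee_rot: [[0.998, -0.06, 0.002], [-0.06, -0.998, -0.004], [0.002, 0.004, -1.0]]
contact_force: [-0.3, -0.3, -0.8]
width: -0.0002
```

```bash
python3 -c "
from h import *
go((.533,-.046,.169),-3.6)
snap('wrist','w6')
i=cv2.imread('pics/w6.png');cv2.imwrite('pics/w6b.png',cv2.resize(i,(600,450),interpolation=cv2.INTER_CUBIC))"
```

```text
at [ 0.5338 -0.0458  0.1994] t 7.9 F [-0.3 -0.3 -0.8] w -0.0
shift [-0.0008  0.0001  0.0304] rot [ 0.004 -0.002  0.003]
```

View pics/w6b.png

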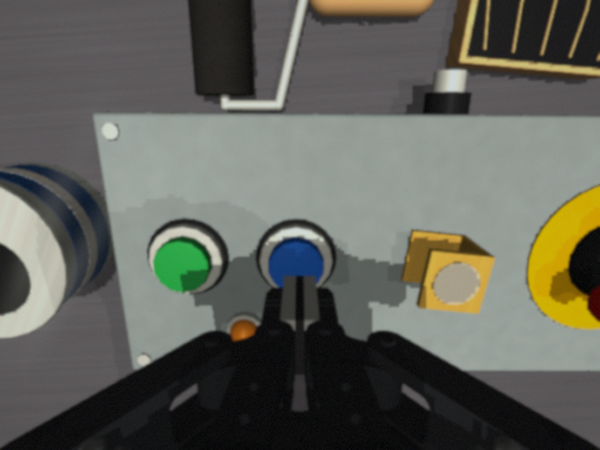

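The wrist view shows the fingertips at (299,280), in line with the blue cap at (296,262). Green (182,265) and the lamp (244,330) are clear.

Call:
{"api": "arm_command", "payload": {"increments": [[[-0.001,0,0.012],[0.004,0,0],0],[[-0.001,0,0.024],[0.004,0,0],0],[[-0.001,0,0.03],[0.004,0,0],0],[[-0.001,0,0.034],[0.004,0,0],0],[[-0.001,0,0.036],[0.004,0,0],0]]}}

```text
clock: 8.45
tool_pos: [0.5331, -0.0491, 0.1645]
ee_rot: [[0.998, -0.065, 0.001], [-0.065, -0.998, -0.002], [0.001, 0.002, -1.0]]
contact_force: [-7.7, -2.1, 19.6]
width: 0.0001
```

Call:
{"api": "arm_command", "payload": {"increments": [[[0,0,0.002],[0,0,0],0],[[0,0,0.003],[0,0,0],0]]}}

```text
clock: 8.65
tool_pos: [0.5332, -0.0492, 0.1644]
ee_rot: [[0.998, -0.066, 0.0], [-0.066, -0.998, -0.003], [0.001, 0.003, -1.0]]
contact_force: [-10.3, 0.7, 25.8]
width: 0.0004
```

Fully in: the force rises well past 5 N with no further travel. I'll let go and check.

Call:
{"api": "arm_command", "payload": {"increments": [[[0,0,-0.02],[0,0,0],0],[[0,0,-0.05],[0,0,0],0],[[0,0,-0.09],[0,0,0],0],[[-0.03,0,-0.13],[0,0,0],0],[[-0.07,0,-0.15],[0,0,0],0]]}}

```text
clock: 9.15
tool_pos: [0.4655, -0.0437, 0.3181]
ee_rot: [[0.998, -0.065, 0.008], [-0.065, -0.998, -0.002], [0.008, 0.002, -1.0]]
contact_force: [-0.2, -0.3, 0.8]
width: 0.0003
```

Call:
{"api": "arm_command", "payload": {"increments": [[[-0.04,0,0],[0,0,0],0],[[-0.04,0,0],[0,0,0],0],[[-0.04,0,0],[0,0,0],0]]}}

```text
clock: 9.45
tool_pos: [0.4256, -0.0411, 0.3184]
ee_rot: [[0.998, -0.065, 0.011], [-0.065, -0.998, -0.003], [0.011, 0.002, -1.0]]
contact_force: [0.6, -0.4, 0.5]
width: 0.0002
```

```bash
python3 -c "
from h import *
s=read_state();print(s['tool_pos'],s['contact_force'],s['clock'])
snap('scene','s7')
a=[cv2.resize(cv2.imread(f'pics/{n}.png')[110:280,110:360],(500,340),interpolation=cv2.INTER_CUBIC)[:,:400] if 0 else cv2.resize(cv2.imread(f'pics/{n}.png')[105:275,120:350],(400,296),interpolation=cv2.INTER_CUBIC) for n in('s0','s7')]
cv2.imwrite('pics/c7.png',np.hstack(a))"
```

```text
[ 0.42559105 -0.04113627  0.31842639] [ 0.55774396 -0.36614098  0.46964981] 9.45
```

View pics/c7.png

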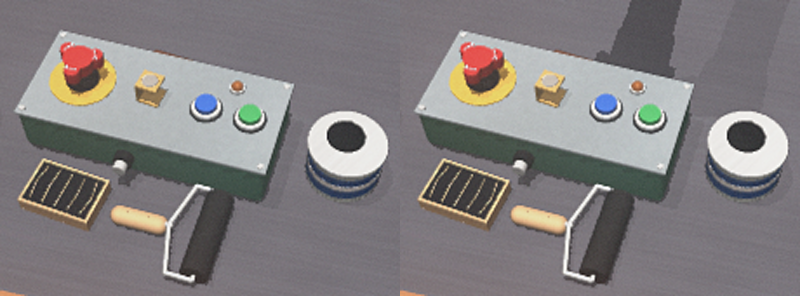

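Before and after match: the head is out at (80,62), blue is out at (205,104), and nothing visible has moved.

```bash
python3 -c "
from h import *
print(hand_in())"
```

```text
the job is handed in; nothing more can be done
None
```

The emergency-stop test is done in the order asked and handed in at about 9.5 s, using closed fingertips throughout.

- **Stop button, press:** I pushed it to its bottom, and the wrist force read about 40 N pressing down there. With the fingers off, the picture showed it still latched in.
- **Stop button, turn:** I turned it clockwise by pushing sideways on lobe a until it met its end stop. After I withdrew, the picture showed the head back up and at its rest angle.
- **Reset button:** I pressed the blue button fully in, which read about 26 N, and let go. The last picture shows it out again.

**Last checks:** In the final before/after comparison the mushroom, both push buttons, the loupe, the ink tin, the brayer and the wood block look unchanged, and the robot touches nothing. The oil can and palette knife were outside that last crop, so I did not recheck them; the arm never went near them at bench height. I didn't see the exact moment of the pop. I judged it from the head being back up afterwards. The final downward force on the stop button (39.9 N) was higher than it needed to be: it came from the fingertips pressing on the bottomed-out button.

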